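Find the proud rivet by touch and press it level

TASK

One of the six rivets in the brass face plate stands a little proud of the others. Take the bezel pusher from its stand, feel the rivet tops lightly with its tip to find the high one, and press only that one down gently with the tip until it is level with its neighbours, neither proud nor sunk, without driving the sound ones in. Then put the pusher back in its stand, handle up and seated, and leave the other things on the bench alone.

Things in the scene. Friction and masses are not known exactly. Their poses are not given: they have to be found in the camera images.
- block: Fixed steel block 100 (x) by 130 (y) by 40 mm under a brass plate 90 x 120 x 8 mm; brass face 48 mm above the bench. Origin: centre of its underside, z up. Six like steel rivets, flat round heads 14 mm across, stand in the face at x = -20 and +20 mm, each with y = -36, 0, +36 mm. Tops of level rivets: 3 mm above the brass (51 mm above the bench).
- pusher: Bezel pusher, 0.15 kg, upright in the stand. Origin: centre of the handle's flat underside, z up the handle. Brass collar 28 mm across at 0-10 mm, straight round wooden grip 30 mm across at 10-54, rounded top to 65 mm. Below, on the axis, a rigid steel shank 8 mm across with flat tip, clamped at an unmeasured length that differs each time: 30 to 46 mm below the underside.
- stand: Fixed dark wooden tool stand, 64 x 64 x 60 mm high. Origin: centre of its underside, on the bench; z up. One upright hole about 19 mm wide and 52 mm deep in the middle of the top: the pusher's shank hangs in it and the handle's underside rests on the top, 60 mm above the bench.
- jar: Small loose glass jar with yellow lid, 40 mm across, 45 mm high; origin at the centre of its underside. Leave alone.
- dish: Loose shallow glass bowl, 100 mm across, 25 mm high; origin at the centre of its underside. Leave alone.
- graver: Loose graver lying on the bench: dark wooden grip with a thin steel blade, 120 mm long along its x, 22 mm high; origin on its underside. Leave alone.
- rivet_a (a joint): How far one of the six rivets is pressed in, m: 0 level, negative proud, positive sunk (-5 to +5 mm). The letter does not tell its place in the plate: places change. Tight fit: stays put under a push below 12 N, slides in above that, stays where left. It starts level.
- rivet_b (a joint): How far one of the six rivets is pressed in, m: 0 level, negative proud, positive sunk (-5 to +5 mm). The letter does not tell its place in the plate: places change. Tight fit: stays put under a push below 12 N, slides in above that, stays where left. It starts level.
- rivet_c (a joint): How far one of the six rivets is pressed in, m: 0 level, negative proud, positive sunk (-5 to +5 mm). The letter does not tell its place in the plate: places change. Tight fit: stays put under a push below 12 N, slides in above that, stays where left. It starts level.
- rivet_d (a joint): How far one of the six rivets is pressed in, m: 0 level, negative proud, positive sunk (-5 to +5 mm). The letter does not tell its place in the plate: places change. Tight fit: stays put under a push below 12 N, slides in above that, stays where left. It starts level.
- rivet_e (a joint): How far one of the six rivets is pressed in, m: 0 level, negative proud, positive sunk (-5 to +5 mm). The letter does not tell its place in the plate: places change. Tight fit: stays put under a push below 12 N, slides in above that, stays where left. It starts level.
- rivet_f (a joint): How far one of the six rivets is pressed in, m: 0 level, negative proud, positive sunk (-5 to +5 mm). The letter does not tell its place in the plate: places change. Tight fit: stays put under a push below 12 N, slides in above that, stays where left. This is the one that starts proud, by 3.0 to 3.8 mm.
Things that resemble listed ones, but are neither listed nor needed, are in the scene too. Leave any green look-alike of the pusher alone. Several things have the shape of the stand; the one meant has the colours described above.

How it is judged:
By the outcome, as a careful person would: the job done as asked, in the order asked, and still so for the second after the job is handed in, with the robot touching nothing.
It also fails if it takes over 72 s, if anything falls off the work surface, if the arm or the gripper's body presses on something with over 40 N, if the wrist force passes 120 N, or if a joint passes its speed limit or range.

ROBOT

A 6-joint arm with a two-finger parallel gripper is mounted at the origin on the work surface. World frame = base frame: x ahead of the robot, y to its left, z up, the work surface at z = 0. Lengths are in m, angles in rad, forces in N, time in s.
With the tool pointing down it reaches from about 0.325 to 1 m from the base axis. Payload 5.1 kg.
Tool frame: the origin (TCP) lies at the very end of the fingers, on their centre line; the grasp point (between the pads) lies behind it (arm.grasp_offset is the z of the grasp point in the tool frame, in m); z points along the fingers, y is the line along which they close (so a half turn about z gives the same grasp; the last joint's range is limited). The gripper opens to 85 mm and grips with 20 to 120 N. Pads are 22 mm wide; open, the fingers measure 114 mm over their backs; the gripper's body (76 mm by 85 mm) begins 54 mm behind the grasp point. The pads swing forward as they close: fully open they stand 13 mm farther back than shut.
Start: joints at [1.197, 0.124, 1.65, -0, 1.367, -0.083], TCP at [0.186, 0.623, 0.231] pointing down, gripper open.
Joint ranges: [-2.61, 2.61], [-1.02, 2.33], [0.03, 2.71], [-1.35, 4.49], [0.32, 2.68], [-2.91, 2.91]. Speed limits (rad/s): [2.57, 2.57, 3.14, 3.14, 3.14, 3.14].

INTERFACE

Orientations are given as a unit quaternion [w, x, y, z].
In Python, from station import arm gives the robot as it stands. The module is installed in compiled form; this text tells all that it offers.
- The arm moves only by the tool jog_arm, never from a script. Its argument "series" is a list of rows, each an object of numbers: "hand": the closure, from 0 (fully open) to 1 (shut); "tx", "ty", "tz": the shift along the tool's x, y, z each as a share of 0.3 m, from -1 to 1; "twist": the turn about the tool's z as a share of 45 degrees, from -1 to 1. In form: [{"hand": .., "tx": .., "ty": .., "tz": .., "twist": ..}, ...]. A call has 1 to 20 rows; each row is the pose to reach, as a shift and turn from the pose commanded when the call began, along the tool's axes at that moment; what a row does not reach only later rows make up. A row lasts 1/12 s, in which the tool goes at most 41.7 mm and 7.16 degrees, less where a joint would pass 70% of its speed; a pose out of reach is approached as far as the arm can. A call with a number of a shift or a turn outside -1 to 1 is refused whole. A call with a gripper value outside its range is refused whole. The fingers move at their own pace and stop on an object; "grip_force" is the grip in N (left out, the last holds). Time passes only in rows, so rows that repeat a pose let the fingers close. It gives the time, the measured TCP pose, the force, the opening and the grip force at its end, in the units of the state.
- arm.sense(): the state, without advancing time (a new reading comes with each control period).
- arm.camera(name): name is "scene" or "top"; returns a dict with "image" (384x512x3 uint8, red, green, blue), "mtx" (3x3 intrinsics, pixels), "D" ([k1, k2, p1, p2, k3] as OpenCV has them; the pictures are not rectified), "cam_to_world" (4x4, takes a point from camera to world coordinates). Camera axes: x right, y down, z forward; pixel columns grow to the right and rows downward; lengths in m; the calibration is good to about 2 mm. A picture is of the moment at which its call begins. There is no depth.
- arm.close_job(): hands the job in; it is judged then, once.
The state is a dict: "clock": time; "joint_pos": joint angles; "qd": joint speeds; "joint_efforts": joint torques, N m; "tool_pos": TCP position; "tcp_rot": TCP orientation; "force": force on the tool from outside, world axes, zero at the start; "torque": the same for the moment, N m; "grip_width": opening from 0.0 (shut) to 1.0 (fully open); "finger_force": force on a finger pad.
Only numpy, scipy, OpenCV 4.12 (cv2) and the standard library are available. Lean on these libraries where they do the work, as an engineer would, in place of code of your own. Each camera call takes 0.05 s, during which the arm holds its last target. There are 200 camera calls.

## Working session

There is one attempt and no reset: what is moved stays moved. The work goes in short steps, Python scripts to look and compute and a tool call to move; the robot and the scene stay as the last step left them, time stands still between calls to the robot, and variables do not carry over. Pictures are saved under pics/ and viewed, at most 10 in all, crops included, and the job is handed in when it is done.

Besides the shell and the picture viewer there is one more tool, called after ">>>" by a JSON object that holds its "fn" and its "kwargs". jog_arm: Moves the arm, as the interface text tells. Shift numbers are shares of 0.3 m and turn numbers shares of 45 degrees, none past 1 either way. Its arguments: {"type":"object","properties":{"series":{"type":"array","items":{"type":"object","properties":{"hand":{"type":"number"},"tx":{"type":"number","minimum":-1,"maximum":1},"ty":{"type":"number","minimum":-1,"maximum":1},"tz":{"type":"number","minimum":-1,"maximum":1},"twist":{"type":"number","minimum":-1,"maximum":1}}}},"grip_force":{"type":"number"}},"required":["series"]}

```bash
mkdir -p pics; cat > h.py <<'E'
import numpy as np, cv2
from station import arm
def ray(c,uv):
    p=cv2.undistortPoints(np.array([[uv]],float),c['mtx'],np.array(c['D'],float))[0,0]
    T=np.array(c['cam_to_world']); d=T[:3,:3]@np.array([p[0],p[1],1.]); return T[:3,3],d/np.linalg.norm(d)
def plane(c,uv,z):
    o,d=ray(c,uv); return o+d*(z-o[2])/d[2]
def proj(c,P):
    T=np.linalg.inv(np.array(c['cam_to_world'])); r,_=cv2.Rodrigues(T[:3,:3])
    return cv2.projectPoints(np.array(P,float).reshape(-1,1,3),r,T[:3,3],np.array(c['mtx'],float),np.array(c['D'],float))[0][:,0]
def save(img,n): cv2.imwrite('pics/'+n,img[:,:,::-1])
E
python3 - <<'E'
from h import *
for n in('scene','top'):
    c=arm.camera(n); save(cv2.resize(c['image'],(800,600)),n+'1.png'); np.save(n+'1.npy',c['image']); print(n,np.round(c['cam_to_world'],3).tolist(),np.round(c['mtx'],1).tolist(),c['D'])
s=arm.sense(); print(s, arm.grasp_offset)
E
```

```text
scene [[0.405, 0.734, -0.546, 1.191], [0.914, -0.335, 0.227, -0.25], [-0.016, -0.591, -0.807, 1.0], [0.0, 0.0, 0.0, 1.0]] [[492.9, 0.0, 261.2], [0.0, 492.9, 194.0], [0.0, 0.0, 1.0]] [-0.04031801  0.          0.          0.          0.        ]
top [[0.064, -0.978, 0.2, 0.338], [-0.998, -0.062, 0.016, 0.011], [-0.004, -0.201, -0.98, 1.289], [0.0, 0.0, 0.0, 1.0]] [[413.5, 0.0, 254.9], [0.0, 413.5, 191.5], [0.0, 0.0, 1.0]] [0.04713746 0.         0.         0.         0.        ]
{'clock': 0.1, 'joint_pos': array([ 1.19738128e+00,  1.24466037e-01,  1.65153540e+00,  1.02807696e-05,
        1.36748117e+00, -8.26127725e-02]), 'qd': array([ 1.28312393e-03,  5.65384756e-05, -2.50837839e-03, -2.94311324e-03,
       -1.23790212e-03, -1.20680724e-03]), 'joint_efforts': array([ 4.84342327e-04, -4.24930465e+01, -3.66654325e+01, -9.63695607e-05,
        3.93561568e-03,  7.19984627e-06]), 'tool_pos': array([0.18620231, 0.62219032, 0.23016021]), 'tcp_rot': array([-2.18508492e-04,  1.44890314e-01,  9.89447272e-01, -9.19378641e-04]), 'force': array([-0.53499779,  0.00457613, -0.40177134]), 'torque': array([0.00524564, 0.00588415, 0.01608269]), 'finger_force': 0.0, 'grip_width': 1.003787325524849} -0.0187
```

View pics/scene1.png

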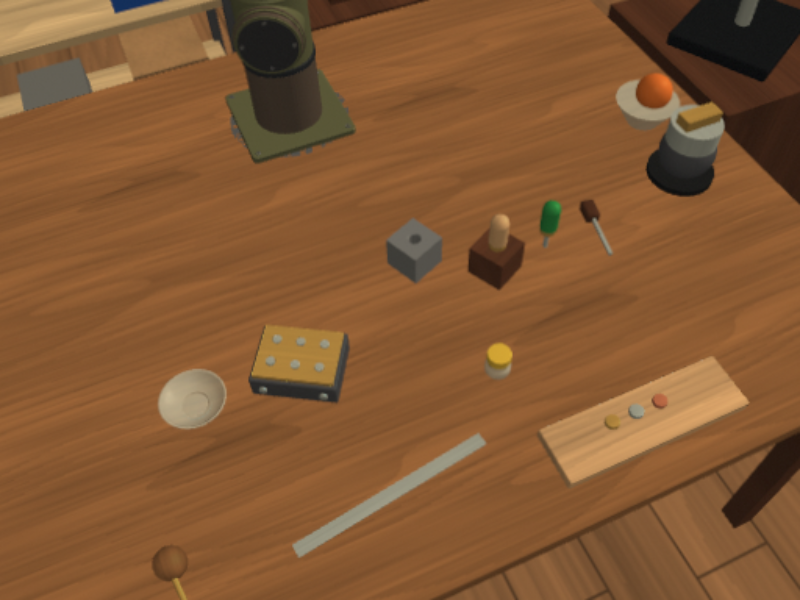

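View pics/top1.png

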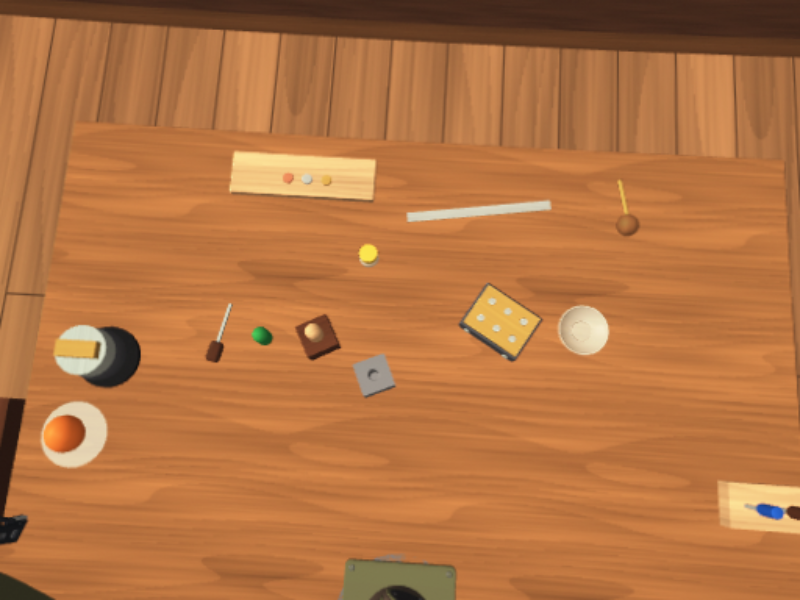

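The scene view (800 px scale) shows the dark stand with the pusher at (497,250), a grey look-alike stand at (413,250), and the block at (300,360) with six rivets. The top view shows the stand at (318,337), the block at (500,322) and the dish at (583,330).

```bash
cat > m.py <<'E'
from h import *
s=512/800
C={n:arm.camera(n) for n in('scene','top')}
def blobs(n,mask,box,amin):
    m=np.zeros(mask.shape,np.uint8); x0,y0,x1,y1=[int(v*s) for v in box]; m[y0:y1,x0:x1]=mask[y0:y1,x0:x1]
    k,_,st,ce=cv2.connectedComponentsWithStats(m); return [(ce[i],st[i,4],st[i]) for i in range(1,k) if st[i,4]>=amin]
riv={}
for n,box in(('scene',(245,320,350,385)),('top',(455,280,545,362))):
    im=C[n]['image']; hsv=cv2.cvtColor(im,cv2.COLOR_RGB2HSV)
    m=((hsv[...,1]<90)&(hsv[...,2]>130)).astype(np.uint8)
    b=blobs(n,m,box,6); print(n,[(np.round(c,1).tolist(),a) for c,a,_ in b])
    riv[n]=np.array([plane(C[n],c,.051) for c,a,_ in b]); print(np.round(riv[n],4).tolist())
for n,box in(('scene',(485,205,515,255)),('top',(300,315,332,350))):
    im=C[n]['image']; hsv=cv2.cvtColor(im,cv2.COLOR_RGB2HSV)
    m=((hsv[...,2]>140)&(hsv[...,0]<25)).astype(np.uint8)
    for c,a,st in blobs(n,m,box,20): print('pusher',n,c,a,st.tolist(), plane(C[n],c,.10))
    x0,y0,x1,y1=[int(v*s) for v in box]
    print('stand box')
for n,box in(('scene',(460,205,535,295)),('top',(285,305,350,368))):
    x0,y0,x1,y1=[int(v*s) for v in box]; save(cv2.resize(C[n]['image'][y0:y1,x0:x1],None,fx=8,fy=8,interpolation=cv2.INTER_NEAREST),n+'_p.png')
E
python3 m.py
```

```text
scene [([176.9, 216.5], np.int32(24)), ([191.8, 217.9], np.int32(20)), ([207.3, 219.8], np.int32(25)), ([172.8, 230.2], np.int32(25)), ([188.4, 232.7], np.int32(27)), ([204.0, 234.4], np.int32(25))]
[[0.5275, -0.1872, 0.051], [0.5456, -0.1568, 0.051], [0.5653, -0.1259, 0.051], [0.5595, -0.2075, 0.051], [0.5805, -0.1771, 0.051], [0.5993, -0.1465, 0.051]]
top [([314.6, 192.4], np.int32(15)), ([324.5, 198.7], np.int32(14)), ([307.2, 202.8], np.int32(17)), ([334.8, 205.5], np.int32(18)), ([317.2, 209.6], np.int32(16)), ([298.0, 210.8], np.int32(6)), ([327.2, 216.4], np.int32(16)), ([322.5, 227.5], np.int32(6))]
[[0.6003, -0.15, 0.051], [0.5826, -0.1806, 0.051], [0.5666, -0.1286, 0.051], [0.5637, -0.2122, 0.051], [0.5477, -0.1598, 0.051], [0.5403, -0.1019, 0.051], [0.5288, -0.1905, 0.051], [0.4945, -0.1772, 0.051]]
pusher scene [322.05673759 141.31205674] 141 [312, 132, 17, 25, 141] [0.49836967 0.20341502 0.1       ]
stand box
pusher top [196.85964912 202.87719298] 57 [192, 201, 15, 7, 57] [0.53711399 0.19806758 0.1       ]
pusher top [199.43333333 211.71111111] 90 [195, 207, 10, 11, 90] [0.51162906 0.18820458 0.1       ]
stand box
```

View pics/scene_p.png

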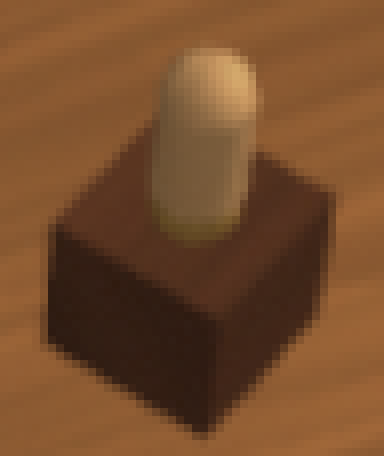

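View pics/top_p.png

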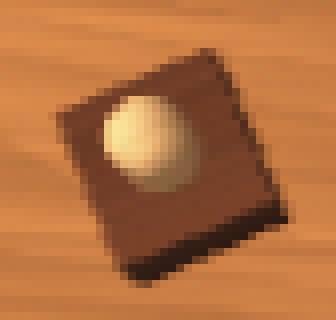

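Crops: the stand-top corners are clear (scene crop (50,228), (335,193), (215,320); top crop (60,115), (210,50), (285,215), (125,265)). The pusher stands upright in the stand.

```bash
cat > s.py <<'E'
from h import *
C={n:arm.camera(n) for n in('scene','top')}
f=lambda n,p:plane(C[n],np.array(p)/8+((294,131) if n=='scene' else (182,195))-.5,.06)
L,R,N=[f('scene',p) for p in((50,228),(335,193),(215,320))]
print('scene corners',np.round([L,R,N],4).tolist(),'sides',np.linalg.norm(L-N),np.linalg.norm(R-N),'ctr',(L+R)/2)
Q=[f('top',p) for p in((60,115),(210,50),(285,215),(125,265))]
print('top',np.round(Q,4).tolist(),[np.linalg.norm(Q[i]-Q[i-1]) for i in range(4)],'ctr',np.mean(Q,0))
# pusher: scene dome apex/axis; two-view triangulation of dome centre (sphere ~15mm, z~.110)
for n,p in(('scene',(210,95)),('top',(143,136))):
    q=np.array(p)/8+((294,131) if n=='scene' else (182,195))-.5
    print(n,'dome z.11',plane(C[n],q,.11))
q=np.array((200,225))/8+(294,131)-.5; print('front of collar z .062',plane(C['scene'],q,.062))
# predicted silhouette from axis at guesses
s=arm.sense(); print(s['tool_pos'])
# block yaw from rivets
r=np.array([[.5275,-.1872],[.5456,-.1568],[.5653,-.1259],[.5595,-.2075],[.5805,-.1771],[.5993,-.1465]])
t=np.array([[.5288,-.1905],[.5477,-.1598],[.5666,-.1286],[.5637,-.2122],[.5826,-.1806],[.6003,-.15]])
m=np.array([[-20,-36],[-20,0],[-20,36],[20,-36],[20,0],[20,36]])/1e3
for P in(r,t,(r+t)/2):
    k=[0,1,2,4,5]; a=m[k]-m[k].mean(0); b=P[k]-P[k].mean(0)
    U,S,V=np.linalg.svd(a.T@b); Rm=(U@V).T; tr=P[k].mean(0)-Rm@m[k].mean(0)
    F=m@Rm.T+tr; print('yaw',np.degrees(np.arctan2(Rm[1,0],Rm[0,0])),np.round(F,4).tolist(),'res mm',np.round((P-F)*1e3,1).tolist())
E
python3 s.py
```

```text
scene corners [[0.4968, 0.1452, 0.06], [0.5211, 0.2327, 0.06], [0.5507, 0.1746, 0.06]] sides 0.06137081925017007 0.06520057203291522 ctr [0.50896736 0.18897389 0.06      ]
top [[0.5241, 0.2262, 0.06], [0.5524, 0.1722, 0.06], [0.4917, 0.1387, 0.06], [0.4693, 0.1966, 0.06]] [np.float64(0.062257694549638566), np.float64(0.061001778672871286), np.float64(0.06926567903205827), np.float64(0.062058682602292824)] ctr [0.50936227 0.18343394 0.06      ]
scene dome z.11 [0.50680327 0.19167781 0.11      ]
top dome z.11 [0.51077304 0.18694091 0.11      ]
front of collar z .062 [0.51659139 0.18725673 0.062     ]
[0.18630133 0.62250442 0.23088184]
yaw -31.35689818292148 [[0.5275, -0.1873], [0.5462, -0.1565], [0.565, -0.1258], [0.5617, -0.2081], [0.5804, -0.1773], [0.5991, -0.1466]] res mm [[0.0, 0.1], [-0.6, -0.3], [0.3, -0.1], [-2.2, 0.6], [0.1, 0.2], [0.2, 0.1]]
yaw -31.337098714454136 [[0.5291, -0.1905], [0.5478, -0.1597], [0.5665, -0.129], [0.5632, -0.2113], [0.582, -0.1805], [0.6007, -0.1498]] res mm [[-0.3, -0.0], [-0.1, -0.1], [0.1, 0.4], [0.5, -0.9], [0.6, -0.1], [-0.4, -0.2]]
yaw -31.34698907378752 [[0.5283, -0.1889], [0.547, -0.1581], [0.5657, -0.1274], [0.5624, -0.2097], [0.5812, -0.1789], [0.5999, -0.1482]] res mm [[-0.1, 0.0], [-0.4, -0.2], [0.2, 0.1], [-0.8, -0.2], [0.4, 0.1], [-0.1, -0.1]]
```

>>> {"fn": "jog_arm", "kwargs": {"series": [{"hand": 0, "tx": -1, "ty": -0.745, "tz": 0}, {"hand": 0, "tx": -1, "ty": -0.745, "tz": 0}, {"hand": 0, "tx": -1, "ty": -0.745, "tz": 0}, {"hand": 0, "tx": -1, "ty": -0.745, "tz": 0}, {"hand": 0, "tx": -1, "ty": -0.745, "tz": 0}, {"hand": 0, "tx": -1, "ty": -0.745, "tz": 0}, {"hand": 0, "tx": -1, "ty": -0.745, "tz": 0}, {"hand": 0, "tx": -1, "ty": -0.745, "tz": 0}, {"hand": 0, "tx": -1, "ty": -0.745, "tz": 0}, {"hand": 0, "tx": -1, "ty": -0.745, "tz": 0}, {"hand": 0, "tx": -1, "ty": -0.745, "tz": 0}]}}

```text
$.series[0]: bad value
```

```bash
cat > go.py <<'E'
import sys
from h import *
from scipy.spatial.transform import Rotation as R
s=arm.sense(); q=s['tcp_rot']; M=R.from_quat([q[1],q[2],q[3],q[0]]).as_matrix()
print('t',round(s['clock'],2),'pos',np.round(s['tool_pos'],4),'F',np.round(s['force'],2),'T',np.round(s['torque'],2),'w',round(s['grip_width'],3),'ff',round(s['finger_force'],1),'zax',np.round(M[:,2],4))
for a in sys.argv[1:]:
    t=np.array(eval(a)); print(a,'shares',np.round(M.T@(t-s['tool_pos'])/.3,4))
E
python3 go.py .509,.188,.2 .509,.188,.075
```

```text
t 0.3 pos [0.1863 0.6225 0.2309] F [-0.49  0.76  0.24] T [ 0.02 -0.01 -0.01] w 0.998 ff 0.0 zax [-2.e-04 -7.e-04 -1.e+00]
.509,.188,.2 shares [-1.4457 -1.0791  0.1037]
.509,.188,.075 shares [-1.4457 -1.0788  0.5204]
```

>>> {"fn": "jog_arm", "kwargs": {"series": [{"hand": 0.0, "tx": -1.0, "ty": -0.745, "tz": 0.0, "twist": 0.0}, {"hand": 0.0, "tx": -1.0, "ty": -0.745, "tz": 0.0, "twist": 0.0}, {"hand": 0.0, "tx": -1.0, "ty": -0.745, "tz": 0.0, "twist": 0.0}, {"hand": 0.0, "tx": -1.0, "ty": -0.745, "tz": 0.0, "twist": 0.0}, {"hand": 0.0, "tx": -1.0, "ty": -0.745, "tz": 0.0, "twist": 0.0}, {"hand": 0.0, "tx": -1.0, "ty": -0.745, "tz": 0.0, "twist": 0.0}, {"hand": 0.0, "tx": -1.0, "ty": -0.745, "tz": 0.0, "twist": 0.0}, {"hand": 0.0, "tx": -1.0, "ty": -0.745, "tz": 0.0, "twist": 0.0}, {"hand": 0.0, "tx": -1.0, "ty": -0.745, "tz": 0.0, "twist": 0.0}, {"hand": 0.0, "tx": -1.0, "ty": -0.745, "tz": 0.0, "twist": 0.0}, {"hand": 0.0, "tx": -1.0, "ty": -0.745, "tz": 0.0, "twist": 0.0}]}}

```text
clock: 1.22
tool_pos: [0.4108, 0.321, 0.2314]
tcp_rot: [-0.0, 0.147, 0.989, 0.0]
force: [-0.4, 0.3, 0.4]
grip_width: 1.003
finger_force: 0.0
```

>>> {"fn": "jog_arm", "kwargs": {"series": [{"hand": 0, "tx": -0.442, "ty": -0.329, "tz": 0.1, "twist": 0}, {"hand": 0, "tx": -0.442, "ty": -0.329, "tz": 0.1, "twist": 0}, {"hand": 0, "tx": -0.442, "ty": -0.329, "tz": 0.1, "twist": 0}, {"hand": 0, "tx": -0.442, "ty": -0.329, "tz": 0.1, "twist": 0}, {"hand": 0, "tx": -0.442, "ty": -0.329, "tz": 0.1, "twist": 0}, {"hand": 0, "tx": -0.442, "ty": -0.329, "tz": 0.1, "twist": 0}, {"hand": 0, "tx": -0.442, "ty": -0.329, "tz": 0.1, "twist": 0}]}}

```text
clock: 1.8
tool_pos: [0.508, 0.1911, 0.2012]
tcp_rot: [-0.0, 0.144, 0.99, 0.0]
force: [-0.0, 0.6, -1.0]
grip_width: 0.995
finger_force: 0.0
```

```bash
python3 go.py .509,.188,.075; python3 - <<'E'
from h import *
a=[]
for n,box in(('scene',(250,80,370,210)),('top',(150,150,270,280))):
    c=arm.camera(n); x0,y0,x1,y1=box; a.append(cv2.resize(c['image'][y0:y1,x0:x1],(396,429),interpolation=cv2.INTER_CUBIC))
save(np.hstack(a),'pre.png')
E
```

```text
t 1.8 pos [0.508  0.1911 0.2012] F [-0.03  0.55 -0.98] T [ 0.04  0.02 -0.02] w 0.995 ff 0.0 zax [-7.e-04  5.e-04 -1.e+00]
.509,.188,.075 shares [-0.0064 -0.0091  0.4207]
```

View pics/pre.png

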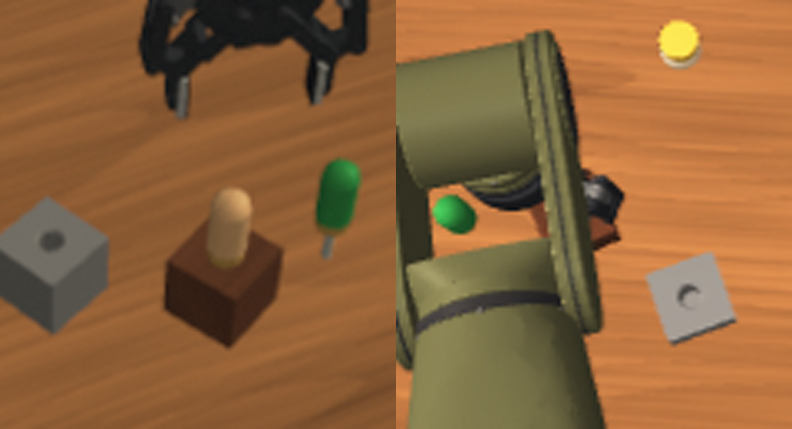

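The gripper hangs above the pusher, fingers at (180,110) and (318,95) in the left crop, clear of the green look-alike at (335,200). Descending.

>>> {"fn": "jog_arm", "kwargs": {"series": [{"hand": 0, "tx": -0.006, "ty": -0.009, "tz": 0.2, "twist": 0}, {"hand": 0, "tx": -0.006, "ty": -0.009, "tz": 0.3, "twist": 0}, {"hand": 0, "tx": -0.006, "ty": -0.009, "tz": 0.4, "twist": 0}, {"hand": 0, "tx": -0.006, "ty": -0.009, "tz": 0.42, "twist": 0}, {"hand": 0, "tx": -0.006, "ty": -0.009, "tz": 0.42, "twist": 0}, {"hand": 0, "tx": -0.006, "ty": -0.009, "tz": 0.42, "twist": 0}]}}

```text
clock: 2.4
tool_pos: [0.51, 0.188, 0.077]
tcp_rot: [0.001, 0.144, 0.99, 0.0]
force: [0.5, 0.1, 1.4]
grip_width: 0.995
finger_force: 0.0
```

>>> {"fn": "jog_arm", "kwargs": {"series": [{"hand": 0.5, "tx": 0, "ty": 0, "tz": 0, "twist": 0}, {"hand": 0.5, "tx": 0, "ty": 0, "tz": 0, "twist": 0}, {"hand": 0.5, "tx": 0, "ty": 0, "tz": 0, "twist": 0}, {"hand": 0.5, "tx": 0, "ty": 0, "tz": 0, "twist": 0}, {"hand": 1, "tx": 0, "ty": 0, "tz": 0, "twist": 0}, {"hand": 1, "tx": 0, "ty": 0, "tz": 0, "twist": 0}, {"hand": 1, "tx": 0, "ty": 0, "tz": 0, "twist": 0}, {"hand": 1, "tx": 0, "ty": 0, "tz": 0, "twist": 0}, {"hand": 1, "tx": 0, "ty": 0, "tz": 0, "twist": 0}, {"hand": 1, "tx": 0, "ty": 0, "tz": 0, "twist": 0}, {"hand": 1, "tx": 0, "ty": 0, "tz": 0, "twist": 0}, {"hand": 1, "tx": 0, "ty": 0, "tz": 0, "twist": 0}], "grip_force": 70}}

```text
clock: 3.4
tool_pos: [0.5101, 0.187, 0.0764]
tcp_rot: [0.001, 0.145, 0.989, 0.0]
force: [-0.5, 0.2, 5.9]
grip_width: 0.335
finger_force: 68.7
```

```bash
python3 go.py
```

```text
t 3.4 pos [0.5101 0.187  0.0764] F [-0.51  0.19  5.92] T [-0.08  0.23  0.02] w 0.335 ff 68.7 zax [ 1.3e-03  3.0e-04 -1.0e+00]
```

>>> {"fn": "jog_arm", "kwargs": {"series": [{"hand": 1, "tx": 0, "ty": 0, "tz": -0.1, "twist": 0}, {"hand": 1, "tx": 0, "ty": 0, "tz": -0.2, "twist": 0}, {"hand": 1, "tx": 0, "ty": 0, "tz": -0.3, "twist": 0}, {"hand": 1, "tx": 0, "ty": 0, "tz": -0.3, "twist": 0}, {"hand": 1, "tx": 0, "ty": 0, "tz": -0.3, "twist": 0}, {"hand": 1, "tx": 0, "ty": 0, "tz": -0.3, "twist": 0}, {"hand": 1, "tx": 0, "ty": 0, "tz": -0.3, "twist": 0}, {"hand": 1, "tx": 0, "ty": 0, "tz": -0.3, "twist": 0}]}}

```text
clock: 4.07
tool_pos: [0.5081, 0.1865, 0.1629]
tcp_rot: [-0.002, 0.145, 0.989, -0.001]
force: [0.2, 0.4, -1.7]
grip_width: 0.334
finger_force: 69.1
```

```bash
python3 go.py .5812,-.1789,.165; python3 - <<'E'
from h import *
c=arm.camera('scene'); im=c['image']; s=arm.sense(); p=s['tool_pos']
print(np.round(proj(c,[p,p-[0,0,.0164],p-[0,0,.0464],p-[0,0,.0624]]),1).tolist())
save(cv2.resize(im[80:190,270:380],(660,660)[:2] if 0 else (600,600),interpolation=cv2.INTER_CUBIC),'lift.png')
E
```

```text
t 4.07 pos [0.5081 0.1865 0.1629] F [ 0.17  0.44 -1.66] T [ 0.01 -0.05 -0.01] w 0.334 ff 69.1 zax [-0.004 -0.001 -1.   ]
.5812,-.1789,.165 shares [-0.5828 -1.097  -0.0067]
[[319.9, 128.1], [319.3, 132.9], [318.4, 141.6], [317.9, 146.0]]
```

View pics/lift.png

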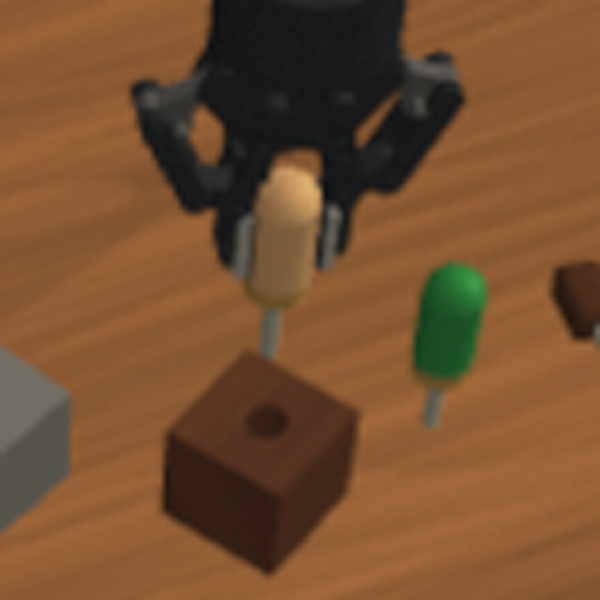

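The pusher is held upright, shank tip at crop (269,358), hole at (267,421); the shank measures about 45 mm.

>>> {"fn": "jog_arm", "kwargs": {"series": [{"hand": 1, "tx": -0.05, "ty": -0.1, "tz": 0, "twist": 0}, {"hand": 1, "tx": -0.11, "ty": -0.2, "tz": 0, "twist": 0}, {"hand": 1, "tx": -0.16, "ty": -0.3, "tz": 0, "twist": 0}, {"hand": 1, "tx": -0.21, "ty": -0.4, "tz": 0, "twist": 0}, {"hand": 1, "tx": -0.27, "ty": -0.5, "tz": 0, "twist": 0}, {"hand": 1, "tx": -0.32, "ty": -0.6, "tz": 0, "twist": 0}, {"hand": 1, "tx": -0.38, "ty": -0.7, "tz": 0, "twist": 0}, {"hand": 1, "tx": -0.43, "ty": -0.8, "tz": 0, "twist": 0}, {"hand": 1, "tx": -0.48, "ty": -0.9, "tz": 0, "twist": 0}, {"hand": 1, "tx": -0.54, "ty": -1, "tz": 0, "twist": 0}, {"hand": 1, "tx": -0.583, "ty": -1, "tz": 0, "twist": 0}, {"hand": 1, "tx": -0.583, "ty": -1, "tz": 0, "twist": 0}, {"hand": 1, "tx": -0.583, "ty": -1, "tz": 0, "twist": 0}, {"hand": 1, "tx": -0.583, "ty": -1, "tz": 0, "twist": 0}, {"hand": 1, "tx": -0.583, "ty": -1, "tz": 0, "twist": 0}]}}

```text
clock: 5.37
tool_pos: [0.5903, -0.1495, 0.1647]
tcp_rot: [-0.001, 0.144, 0.99, 0.0]
force: [-1.2, 0.5, -0.2]
grip_width: 0.333
finger_force: 69.7
```

```bash
python3 go.py .5812,-.1789,.125; python3 - <<'E'
from h import *
for i in range(5): arm.camera('scene'); s=arm.sense(); print(np.round(s['tool_pos'],4),np.round(s['force'],2))
E
```

```text
t 5.37 pos [ 0.5903 -0.1495  0.1647] F [-1.17  0.53 -0.23] T [ 0.02  0.01 -0.02] w 0.333 ff 69.7 zax [-1.3e-03  5.0e-04 -1.0e+00]
.5812,-.1789,.125 shares [ 0.0009 -0.1026  0.1324]
[ 0.5904 -0.1495  0.165 ] [-0.15 -0.69 -1.06]
[ 0.5905 -0.1496  0.1651] [ 0.65 -0.47 -1.68]
[ 0.5906 -0.1497  0.1653] [ 0.42  0.22 -1.91]
[ 0.5907 -0.1499  0.1654] [-0.65 -0.13 -1.66]
[ 0.5908 -0.15    0.1655] [-0.5  -0.28 -1.96]
```

>>> {"fn": "jog_arm", "kwargs": {"series": [{"hand": 1, "tx": 0.001, "ty": -0.1, "tz": 0, "twist": 0}, {"hand": 1, "tx": 0.001, "ty": -0.1, "tz": 0.05, "twist": 0}, {"hand": 1, "tx": 0.001, "ty": -0.1, "tz": 0.1, "twist": 0}, {"hand": 1, "tx": 0.001, "ty": -0.1, "tz": 0.14, "twist": 0}, {"hand": 1, "tx": 0.001, "ty": -0.1, "tz": 0.155, "twist": 0}, {"hand": 1, "tx": 0.001, "ty": -0.1, "tz": 0.155, "twist": 0}, {"hand": 1, "tx": 0.001, "ty": -0.1, "tz": 0.155, "twist": 0}, {"hand": 1, "tx": 0.001, "ty": -0.1, "tz": 0.155, "twist": 0}, {"hand": 1, "tx": 0.001, "ty": -0.1, "tz": 0.155, "twist": 0}, {"hand": 1, "tx": 0.001, "ty": -0.1, "tz": 0.155, "twist": 0}, {"hand": 1, "tx": 0.001, "ty": -0.1, "tz": 0.155, "twist": 0}, {"hand": 1, "tx": 0.001, "ty": -0.1, "tz": 0.155, "twist": 0}]}}

```text
clock: 6.62
tool_pos: [0.5823, -0.1794, 0.1193]
tcp_rot: [0.0, 0.145, 0.989, -0.0]
force: [-1.0, -0.7, -1.4]
grip_width: 0.334
finger_force: 70.0
```

```bash
python3 go.py .5812,-.1789,.112; python3 - <<'E'
from h import *
a=[]
for n,box in(('scene',(140,170,230,260)),('top',(270,160,360,250))):
    c=arm.camera(n); x0,y0,x1,y1=box; a.append(cv2.resize(c['image'][y0:y1,x0:x1],(400,400),interpolation=cv2.INTER_CUBIC))
save(np.hstack(a),'e.png')
E
```

```text
t 6.62 pos [ 0.5823 -0.1794  0.1193] F [-0.98 -0.71 -1.41] T [-0.08 -0.05  0.04] w 0.334 ff 70.0 zax [ 7.e-04 -3.e-04 -1.e+00]
.5812,-.1789,.112 shares [0.004  0.0005 0.0243]
```

View pics/e.png

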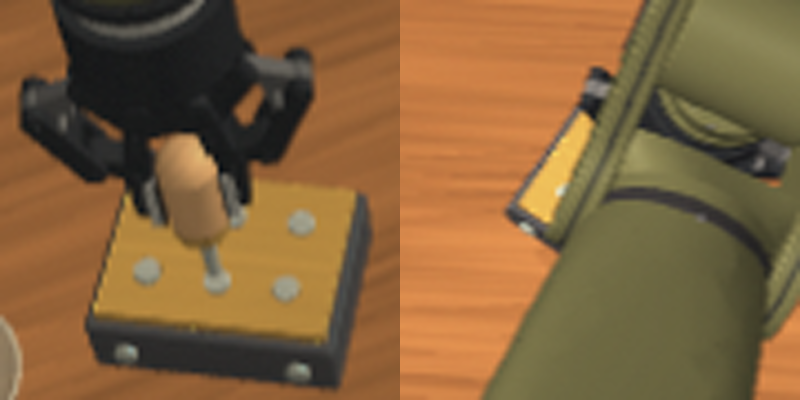

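Left crop: the shank ends over the middle rivet E at (216,283), well centred; rivets D (147,270), F (287,289), C (301,222).

>>> {"fn": "jog_arm", "kwargs": {"series": [{"hand": 1, "tx": 0.002, "ty": 0, "tz": 0.006, "twist": 0}, {"hand": 1, "tx": 0.002, "ty": 0, "tz": 0.013, "twist": 0}, {"hand": 1, "tx": 0.002, "ty": 0, "tz": 0.013, "twist": 0}, {"hand": 1, "tx": 0.002, "ty": 0, "tz": 0.013, "twist": 0}, {"hand": 1, "tx": 0.002, "ty": 0, "tz": 0.013, "twist": 0}]}}

```text
clock: 7.13
tool_pos: [0.5814, -0.1792, 0.1148]
tcp_rot: [-0.0, 0.145, 0.989, 0.0]
force: [0.1, -0.2, -0.3]
grip_width: 0.336
finger_force: 70.0
```

>>> {"fn": "jog_arm", "kwargs": {"series": [{"hand": 1, "tx": 0, "ty": 0, "tz": 0.003, "twist": 0}, {"hand": 1, "tx": 0, "ty": 0, "tz": 0.003, "twist": 0}, {"hand": 1, "tx": 0, "ty": 0, "tz": 0.003, "twist": 0}, {"hand": 1, "tx": 0, "ty": 0, "tz": 0.003, "twist": 0}]}}

```text
clock: 7.47
tool_pos: [0.5815, -0.1791, 0.114]
tcp_rot: [0.0, 0.145, 0.989, 0.0]
force: [-0.1, -0.0, -1.2]
grip_width: 0.334
finger_force: 70.0
```

>>> {"fn": "jog_arm", "kwargs": {"series": [{"hand": 1, "tx": 0, "ty": 0, "tz": 0.0025, "twist": 0}, {"hand": 1, "tx": 0, "ty": 0, "tz": 0.0025, "twist": 0}, {"hand": 1, "tx": 0, "ty": 0, "tz": 0.0025, "twist": 0}, {"hand": 1, "tx": 0, "ty": 0, "tz": 0.0025, "twist": 0}]}}

```text
clock: 7.8
tool_pos: [0.5815, -0.1792, 0.1133]
tcp_rot: [-0.0, 0.145, 0.989, -0.0]
force: [-0.2, -0.3, -1.0]
grip_width: 0.335
finger_force: 70.0
```

>>> {"fn": "jog_arm", "kwargs": {"series": [{"hand": 1, "tx": 0, "ty": 0, "tz": 0.002, "twist": 0}, {"hand": 1, "tx": 0, "ty": 0, "tz": 0.002, "twist": 0}, {"hand": 1, "tx": 0, "ty": 0, "tz": 0.002, "twist": 0}, {"hand": 1, "tx": 0, "ty": 0, "tz": 0.002, "twist": 0}]}}

```text
clock: 8.13
tool_pos: [0.5815, -0.1792, 0.1127]
tcp_rot: [-0.0, 0.145, 0.989, -0.0]
force: [0.3, 0.6, -2.0]
grip_width: 0.335
finger_force: 70.0
```

>>> {"fn": "jog_arm", "kwargs": {"series": [{"hand": 1, "tx": 0, "ty": 0, "tz": 0.002, "twist": 0}, {"hand": 1, "tx": 0, "ty": 0, "tz": 0.002, "twist": 0}, {"hand": 1, "tx": 0, "ty": 0, "tz": 0.002, "twist": 0}, {"hand": 1, "tx": 0, "ty": 0, "tz": 0.002, "twist": 0}]}}

```text
clock: 8.47
tool_pos: [0.5815, -0.1792, 0.1121]
tcp_rot: [-0.0, 0.145, 0.989, 0.0]
force: [0.2, -0.0, -0.4]
grip_width: 0.335
finger_force: 70.0
```

>>> {"fn": "jog_arm", "kwargs": {"series": [{"hand": 1, "tx": 0, "ty": 0, "tz": 0.0015, "twist": 0}, {"hand": 1, "tx": 0, "ty": 0, "tz": 0.0015, "twist": 0}, {"hand": 1, "tx": 0, "ty": 0, "tz": 0.0015, "twist": 0}, {"hand": 1, "tx": 0, "ty": 0, "tz": 0.0015, "twist": 0}]}}

```text
clock: 8.8
tool_pos: [0.5815, -0.1791, 0.1116]
tcp_rot: [-0.0, 0.145, 0.989, -0.0]
force: [0.4, 0.3, -1.5]
grip_width: 0.331
finger_force: 70.0
```

>>> {"fn": "jog_arm", "kwargs": {"series": [{"hand": 1, "tx": 0, "ty": 0, "tz": 0.0015, "twist": 0}, {"hand": 1, "tx": 0, "ty": 0, "tz": 0.0015, "twist": 0}, {"hand": 1, "tx": 0, "ty": 0, "tz": 0.0015, "twist": 0}, {"hand": 1, "tx": 0, "ty": 0, "tz": 0.0015, "twist": 0}]}}

```text
clock: 9.13
tool_pos: [0.5815, -0.1792, 0.1112]
tcp_rot: [0.0, 0.145, 0.989, 0.0]
force: [0.4, -0.1, -1.5]
grip_width: 0.337
finger_force: 70.0
```

>>> {"fn": "jog_arm", "kwargs": {"series": [{"hand": 1, "tx": 0, "ty": 0, "tz": 0.001, "twist": 0}, {"hand": 1, "tx": 0, "ty": 0, "tz": 0.001, "twist": 0}, {"hand": 1, "tx": 0, "ty": 0, "tz": 0.001, "twist": 0}, {"hand": 1, "tx": 0, "ty": 0, "tz": 0.001, "twist": 0}]}}

```text
clock: 9.47
tool_pos: [0.5815, -0.1791, 0.1109]
tcp_rot: [0.0, 0.145, 0.989, 0.0]
force: [0.3, 0.2, -1.9]
grip_width: 0.331
finger_force: 70.0
```

>>> {"fn": "jog_arm", "kwargs": {"series": [{"hand": 1, "tx": 0, "ty": 0, "tz": 0.0015, "twist": 0}, {"hand": 1, "tx": 0, "ty": 0, "tz": 0.0015, "twist": 0}, {"hand": 1, "tx": 0, "ty": 0, "tz": 0.0015, "twist": 0}, {"hand": 1, "tx": 0, "ty": 0, "tz": 0.0015, "twist": 0}]}}

```text
clock: 9.8
tool_pos: [0.5815, -0.1792, 0.1104]
tcp_rot: [-0.0, 0.145, 0.989, -0.0]
force: [0.1, 0.2, -1.7]
grip_width: 0.331
finger_force: 70.0
```

>>> {"fn": "jog_arm", "kwargs": {"series": [{"hand": 1, "tx": 0, "ty": 0, "tz": 0.0015, "twist": 0}, {"hand": 1, "tx": 0, "ty": 0, "tz": 0.0015, "twist": 0}, {"hand": 1, "tx": 0, "ty": 0, "tz": 0.0015, "twist": 0}, {"hand": 1, "tx": 0, "ty": 0, "tz": 0.0015, "twist": 0}]}}

```text
clock: 10.13
tool_pos: [0.5815, -0.1791, 0.11]
tcp_rot: [-0.0, 0.145, 0.989, -0.0]
force: [-0.7, -0.2, -1.3]
grip_width: 0.335
finger_force: 70.0
```

>>> {"fn": "jog_arm", "kwargs": {"series": [{"hand": 1, "tx": 0, "ty": 0, "tz": 0.0015, "twist": 0}, {"hand": 1, "tx": 0, "ty": 0, "tz": 0.0015, "twist": 0}, {"hand": 1, "tx": 0, "ty": 0, "tz": 0.0015, "twist": 0}, {"hand": 1, "tx": 0, "ty": 0, "tz": 0.0015, "twist": 0}]}}

```text
clock: 10.47
tool_pos: [0.5815, -0.1791, 0.1095]
tcp_rot: [-0.0, 0.145, 0.989, 0.0]
force: [0.3, 0.0, -1.3]
grip_width: 0.337
finger_force: 70.0
```

>>> {"fn": "jog_arm", "kwargs": {"series": [{"hand": 1, "tx": 0, "ty": 0, "tz": 0.0015, "twist": 0}, {"hand": 1, "tx": 0, "ty": 0, "tz": 0.0015, "twist": 0}, {"hand": 1, "tx": 0, "ty": 0, "tz": 0.0015, "twist": 0}, {"hand": 1, "tx": 0, "ty": 0, "tz": 0.0015, "twist": 0}]}}

```text
clock: 10.8
tool_pos: [0.5816, -0.1792, 0.1092]
tcp_rot: [0.0, 0.145, 0.989, -0.0]
force: [1.1, 0.2, -0.8]
grip_width: 0.335
finger_force: 70.0
```

>>> {"fn": "jog_arm", "kwargs": {"series": [{"hand": 1, "tx": 0, "ty": 0, "tz": 0.001, "twist": 0}, {"hand": 1, "tx": 0, "ty": 0, "tz": 0.001, "twist": 0}, {"hand": 1, "tx": 0, "ty": 0, "tz": 0.001, "twist": 0}, {"hand": 1, "tx": 0, "ty": 0, "tz": 0.001, "twist": 0}]}}

```text
clock: 11.13
tool_pos: [0.5817, -0.1792, 0.1092]
tcp_rot: [0.0, 0.145, 0.989, -0.0]
force: [-0.7, -0.2, 1.6]
grip_width: 0.332
finger_force: 70.0
```

```bash
cat > f.py <<'E'
from h import *
a=[]
for i in range(6): arm.camera('scene'); s=arm.sense(); a.append(np.r_[s['tool_pos'],s['force']])
print(round(s['clock'],2),np.round(np.mean(a,0),4))
E
python3 f.py
```

```text
11.43 [ 0.5817 -0.1792  0.1092 -0.395  -0.0225  2.5304]
```

>>> {"fn": "jog_arm", "kwargs": {"series": [{"hand": 1, "tx": 0, "ty": 0, "tz": -0.03, "twist": 0}, {"hand": 1, "tx": 0, "ty": 0, "tz": -0.03, "twist": 0}, {"hand": 1, "tx": 0.0306, "ty": -0.1163, "tz": -0.03, "twist": 0}, {"hand": 1, "tx": 0.0306, "ty": -0.1163, "tz": -0.03, "twist": 0}, {"hand": 1, "tx": 0.0306, "ty": -0.1163, "tz": -0.03, "twist": 0}, {"hand": 1, "tx": 0.0306, "ty": -0.1163, "tz": -0.03, "twist": 0}, {"hand": 1, "tx": 0.0306, "ty": -0.1163, "tz": -0.022, "twist": 0}, {"hand": 1, "tx": 0.0306, "ty": -0.1163, "tz": -0.017, "twist": 0}, {"hand": 1, "tx": 0.0306, "ty": -0.1163, "tz": -0.0135, "twist": 0}, {"hand": 1, "tx": 0.0306, "ty": -0.1163, "tz": -0.0135, "twist": 0}, {"hand": 1, "tx": 0.0306, "ty": -0.1163, "tz": -0.0135, "twist": 0}, {"hand": 1, "tx": 0.0306, "ty": -0.1163, "tz": -0.0135, "twist": 0}, {"hand": 1, "tx": 0.0306, "ty": -0.1163, "tz": -0.0135, "twist": 0}, {"hand": 1, "tx": 0.0306, "ty": -0.1163, "tz": -0.0135, "twist": 0}]}}

```text
clock: 12.6
tool_pos: [0.5627, -0.2099, 0.1128]
tcp_rot: [-0.0, 0.145, 0.989, 0.0]
force: [-0.2, 0.3, -0.7]
grip_width: 0.332
finger_force: 70.2
```

```bash
python3 f.py
```

```text
12.9 [ 0.5627 -0.21    0.1128 -0.1554 -0.1923 -1.6496]
```

>>> {"fn": "jog_arm", "kwargs": {"series": [{"hand": 1, "tx": 0, "ty": 0, "tz": 0.001, "twist": 0}, {"hand": 1, "tx": 0, "ty": 0, "tz": 0.001, "twist": 0}, {"hand": 1, "tx": 0, "ty": 0, "tz": 0.001, "twist": 0}, {"hand": 1, "tx": 0, "ty": 0, "tz": 0.001, "twist": 0}]}}

```text
clock: 13.23
tool_pos: [0.5627, -0.21, 0.1125]
tcp_rot: [0.0, 0.145, 0.989, -0.0]
force: [0.4, -0.3, -0.7]
grip_width: 0.336
finger_force: 70.2
```

>>> {"fn": "jog_arm", "kwargs": {"series": [{"hand": 1, "tx": 0, "ty": 0, "tz": 0.001, "twist": 0}, {"hand": 1, "tx": 0, "ty": 0, "tz": 0.001, "twist": 0}, {"hand": 1, "tx": 0, "ty": 0, "tz": 0.001, "twist": 0}, {"hand": 1, "tx": 0, "ty": 0, "tz": 0.001, "twist": 0}]}}

```text
clock: 13.57
tool_pos: [0.5628, -0.21, 0.1125]
tcp_rot: [0.0, 0.145, 0.989, -0.0]
force: [0.2, 0.1, -0.3]
grip_width: 0.339
finger_force: 70.2
```

>>> {"fn": "jog_arm", "kwargs": {"series": [{"hand": 1, "tx": 0, "ty": 0, "tz": 0.001, "twist": 0}, {"hand": 1, "tx": 0, "ty": 0, "tz": 0.001, "twist": 0}, {"hand": 1, "tx": 0, "ty": 0, "tz": 0.001, "twist": 0}, {"hand": 1, "tx": 0, "ty": 0, "tz": 0.001, "twist": 0}]}}

```text
clock: 13.9
tool_pos: [0.5629, -0.2101, 0.1125]
tcp_rot: [0.0, 0.145, 0.989, -0.0]
force: [-0.5, 0.2, 3.6]
grip_width: 0.332
finger_force: 70.2
```

```bash
python3 f.py
```

```text
14.2 [ 0.5629 -0.2101  0.1125 -1.22    0.4149  4.9531]
```

>>> {"fn": "jog_arm", "kwargs": {"series": [{"hand": 1, "tx": 0, "ty": 0, "tz": 0.002, "twist": 0}, {"hand": 1, "tx": 0, "ty": 0, "tz": 0.002, "twist": 0}, {"hand": 1, "tx": 0, "ty": 0, "tz": 0.002, "twist": 0}, {"hand": 1, "tx": 0, "ty": 0, "tz": 0.002, "twist": 0}]}}

```text
clock: 14.53
tool_pos: [0.5631, -0.2101, 0.1124]
tcp_rot: [0.0, 0.145, 0.989, -0.0]
force: [-1.7, 1.3, 7.0]
grip_width: 0.334
finger_force: 70.7
```

>>> {"fn": "jog_arm", "kwargs": {"series": [{"hand": 1, "tx": 0, "ty": 0, "tz": 0.002, "twist": 0}, {"hand": 1, "tx": 0, "ty": 0, "tz": 0.002, "twist": 0}, {"hand": 1, "tx": 0, "ty": 0, "tz": 0.002, "twist": 0}, {"hand": 1, "tx": 0, "ty": 0, "tz": 0.002, "twist": 0}]}}

```text
clock: 14.87
tool_pos: [0.5632, -0.2102, 0.1123]
tcp_rot: [0.001, 0.145, 0.989, -0.0]
force: [-2.8, 1.2, 9.8]
grip_width: 0.333
finger_force: 70.8
```

```bash
python3 f.py
```

```text
15.17 [ 0.5632 -0.2102  0.1123 -2.8374  1.0198  9.0725]
```

>>> {"fn": "jog_arm", "kwargs": {"series": [{"hand": 1, "tx": 0, "ty": 0, "tz": 0.002, "twist": 0}, {"hand": 1, "tx": 0, "ty": 0, "tz": 0.002, "twist": 0}, {"hand": 1, "tx": 0, "ty": 0, "tz": 0.002, "twist": 0}, {"hand": 1, "tx": 0, "ty": 0, "tz": 0.002, "twist": 0}]}}

```text
clock: 15.5
tool_pos: [0.5633, -0.2102, 0.1118]
tcp_rot: [0.001, 0.145, 0.989, -0.0]
force: [-2.4, 1.0, 10.5]
grip_width: 0.338
finger_force: 70.8
```

>>> {"fn": "jog_arm", "kwargs": {"series": [{"hand": 1, "tx": 0, "ty": 0, "tz": 0.002, "twist": 0}, {"hand": 1, "tx": 0, "ty": 0, "tz": 0.002, "twist": 0}, {"hand": 1, "tx": 0, "ty": 0, "tz": 0.002, "twist": 0}, {"hand": 1, "tx": 0, "ty": 0, "tz": 0.002, "twist": 0}]}}

```text
clock: 15.83
tool_pos: [0.5633, -0.2102, 0.1113]
tcp_rot: [0.001, 0.145, 0.989, -0.0]
force: [-4.0, 2.3, 10.5]
grip_width: 0.332
finger_force: 70.8
```

```bash
python3 f.py
```

```text
16.13 [ 0.5633 -0.2102  0.1113 -2.6418  1.0902  9.9242]
```

>>> {"fn": "jog_arm", "kwargs": {"series": [{"hand": 1, "tx": 0, "ty": 0, "tz": 0.002, "twist": 0}, {"hand": 1, "tx": 0, "ty": 0, "tz": 0.002, "twist": 0}, {"hand": 1, "tx": 0, "ty": 0, "tz": 0.004, "twist": 0}, {"hand": 1, "tx": 0, "ty": 0, "tz": 0.004, "twist": 0}, {"hand": 1, "tx": 0, "ty": 0, "tz": 0.004, "twist": 0}, {"hand": 1, "tx": 0, "ty": 0, "tz": 0.004, "twist": 0}]}}

```text
clock: 16.63
tool_pos: [0.5633, -0.2102, 0.1102]
tcp_rot: [0.001, 0.145, 0.989, -0.0]
force: [-2.6, 1.5, 10.2]
grip_width: 0.33
finger_force: 70.8
```

>>> {"fn": "jog_arm", "kwargs": {"series": [{"hand": 1, "tx": 0, "ty": 0, "tz": 0.002, "twist": 0}, {"hand": 1, "tx": 0, "ty": 0, "tz": 0.002, "twist": 0}, {"hand": 1, "tx": 0, "ty": 0, "tz": 0.002, "twist": 0}, {"hand": 1, "tx": 0, "ty": 0, "tz": 0.002, "twist": 0}]}}

```text
clock: 16.97
tool_pos: [0.5633, -0.2102, 0.1095]
tcp_rot: [0.001, 0.145, 0.989, -0.0]
force: [-2.9, 1.0, 9.6]
grip_width: 0.334
finger_force: 70.8
```

```bash
python3 f.py
```

```text
17.27 [ 0.5633 -0.2102  0.1095 -2.5938  1.3862 10.1794]
```

>>> {"fn": "jog_arm", "kwargs": {"series": [{"hand": 1, "tx": 0, "ty": 0, "tz": 0.0012, "twist": 0}, {"hand": 1, "tx": 0, "ty": 0, "tz": 0.0012, "twist": 0}, {"hand": 1, "tx": 0, "ty": 0, "tz": 0.0012, "twist": 0}, {"hand": 1, "tx": 0, "ty": 0, "tz": 0.0012, "twist": 0}]}}

```text
clock: 17.6
tool_pos: [0.5633, -0.2102, 0.1092]
tcp_rot: [0.001, 0.145, 0.989, -0.0]
force: [-3.5, 2.2, 9.8]
grip_width: 0.336
finger_force: 70.8
```

```bash
python3 f.py
```

```text
17.9 [ 0.5633 -0.2102  0.1092 -2.9492  1.2446 10.042 ]
```

>>> {"fn": "jog_arm", "kwargs": {"series": [{"hand": 1, "tx": 0, "ty": 0, "tz": -0.0047, "twist": 0}, {"hand": 1, "tx": 0, "ty": 0, "tz": -0.0047, "twist": 0}, {"hand": 1, "tx": 0, "ty": 0, "tz": -0.0047, "twist": 0}, {"hand": 1, "tx": 0, "ty": 0, "tz": -0.0047, "twist": 0}]}}

```text
clock: 18.23
tool_pos: [0.563, -0.2101, 0.1093]
tcp_rot: [0.0, 0.145, 0.989, -0.0]
force: [-0.5, 0.3, 6.6]
grip_width: 0.337
finger_force: 70.7
```

```bash
python3 f.py
```

```text
18.53 [ 0.563  -0.2101  0.1093 -1.6063  0.8125  5.8442]
```

>>> {"fn": "jog_arm", "kwargs": {"series": [{"hand": 1, "tx": 0, "ty": 0, "tz": -0.03, "twist": 0}, {"hand": 1, "tx": 0, "ty": 0, "tz": -0.03, "twist": 0}, {"hand": 1, "tx": -0.0306, "ty": 0.1163, "tz": -0.03, "twist": 0}, {"hand": 1, "tx": -0.0306, "ty": 0.1163, "tz": -0.03, "twist": 0}, {"hand": 1, "tx": -0.0306, "ty": 0.1163, "tz": -0.03, "twist": 0}, {"hand": 1, "tx": -0.0306, "ty": 0.1163, "tz": -0.03, "twist": 0}, {"hand": 1, "tx": -0.0306, "ty": 0.1163, "tz": -0.016, "twist": 0}, {"hand": 1, "tx": -0.0306, "ty": 0.1163, "tz": -0.006, "twist": 0}, {"hand": 1, "tx": -0.0306, "ty": 0.1163, "tz": -0.003, "twist": 0}, {"hand": 1, "tx": -0.0306, "ty": 0.1163, "tz": -0.003, "twist": 0}, {"hand": 1, "tx": -0.0306, "ty": 0.1163, "tz": -0.0015, "twist": 0}, {"hand": 1, "tx": -0.0306, "ty": 0.1163, "tz": 0, "twist": 0}, {"hand": 1, "tx": -0.0306, "ty": 0.1163, "tz": 0, "twist": 0}, {"hand": 1, "tx": -0.0306, "ty": 0.1163, "tz": 0, "twist": 0}]}}

```text
clock: 19.7
tool_pos: [0.5815, -0.1794, 0.1092]
tcp_rot: [0.0, 0.145, 0.989, -0.0]
force: [-1.4, 0.1, 1.6]
grip_width: 0.333
finger_force: 70.5
```

```bash
python3 f.py
```

```text
20.0 [ 0.5815 -0.1794  0.1091 -1.9024 -0.8351  2.6046]
```

>>> {"fn": "jog_arm", "kwargs": {"series": [{"hand": 1, "tx": 0, "ty": 0, "tz": -0.03, "twist": 0}, {"hand": 1, "tx": 0, "ty": 0, "tz": -0.03, "twist": 0}, {"hand": 1, "tx": 0.0306, "ty": -0.1163, "tz": -0.03, "twist": 0}, {"hand": 1, "tx": 0.0306, "ty": -0.1163, "tz": -0.03, "twist": 0}, {"hand": 1, "tx": 0.0306, "ty": -0.1163, "tz": -0.03, "twist": 0}, {"hand": 1, "tx": 0.0306, "ty": -0.1163, "tz": -0.03, "twist": 0}, {"hand": 1, "tx": 0.0306, "ty": -0.1163, "tz": -0.015, "twist": 0}, {"hand": 1, "tx": 0.0306, "ty": -0.1163, "tz": -0.005, "twist": 0}, {"hand": 1, "tx": 0.0306, "ty": -0.1163, "tz": -0.002, "twist": 0}, {"hand": 1, "tx": 0.0306, "ty": -0.1163, "tz": 0, "twist": 0}, {"hand": 1, "tx": 0.0306, "ty": -0.1163, "tz": 0.002, "twist": 0}, {"hand": 1, "tx": 0.0306, "ty": -0.1163, "tz": 0.004, "twist": 0}, {"hand": 1, "tx": 0.0306, "ty": -0.1163, "tz": 0.0055, "twist": 0}, {"hand": 1, "tx": 0.0306, "ty": -0.1163, "tz": 0.0055, "twist": 0}, {"hand": 1, "tx": 0.0306, "ty": -0.1163, "tz": 0.0055, "twist": 0}, {"hand": 1, "tx": 0.0306, "ty": -0.1163, "tz": 0.0055, "twist": 0}]}}

```text
clock: 21.33
tool_pos: [0.5634, -0.2097, 0.1091]
tcp_rot: [0.001, 0.145, 0.989, 0.0]
force: [-2.7, 1.6, 8.9]
grip_width: 0.334
finger_force: 71.1
```

```bash
python3 f.py
```

```text
21.63 [ 0.5634 -0.2097  0.1091 -2.4227  2.3486  8.4503]
```

>>> {"fn": "jog_arm", "kwargs": {"series": [{"hand": 1, "tx": 0, "ty": 0, "tz": -0.0055, "twist": 0}, {"hand": 1, "tx": 0, "ty": 0, "tz": -0.0055, "twist": 0}, {"hand": 1, "tx": 0, "ty": 0, "tz": -0.0055, "twist": 0}, {"hand": 1, "tx": 0, "ty": 0, "tz": -0.0055, "twist": 0}]}}

```text
clock: 21.97
tool_pos: [0.5631, -0.21, 0.1092]
tcp_rot: [0.0, 0.145, 0.989, -0.0]
force: [0.2, 0.3, 3.3]
grip_width: 0.336
finger_force: 70.5
```

```bash
python3 f.py
```

```text
22.27 [ 0.563  -0.21    0.1092  0.1037  0.6598  4.1683]
```

>>> {"fn": "jog_arm", "kwargs": {"series": [{"hand": 1, "tx": 0, "ty": 0, "tz": 0.003, "twist": 0}, {"hand": 1, "tx": 0, "ty": 0, "tz": 0.005, "twist": 0}, {"hand": 1, "tx": 0, "ty": 0, "tz": 0.006, "twist": 0}, {"hand": 1, "tx": 0, "ty": 0, "tz": 0.007, "twist": 0}, {"hand": 1, "tx": 0, "ty": 0, "tz": 0.007, "twist": 0}, {"hand": 1, "tx": 0, "ty": 0, "tz": 0.007, "twist": 0}, {"hand": 1, "tx": 0, "ty": 0, "tz": 0.007, "twist": 0}]}}

```text
clock: 22.85
tool_pos: [0.5634, -0.2102, 0.1085]
tcp_rot: [0.001, 0.145, 0.989, -0.0]
force: [-1.2, 2.3, 9.4]
grip_width: 0.331
finger_force: 70.9
```

```bash
python3 f.py
```

```text
23.15 [ 0.5634 -0.2102  0.1085 -1.8311  1.8273 10.2715]
```

>>> {"fn": "jog_arm", "kwargs": {"series": [{"hand": 1, "tx": 0, "ty": 0, "tz": -0.007, "twist": 0}, {"hand": 1, "tx": 0, "ty": 0, "tz": -0.007, "twist": 0}, {"hand": 1, "tx": 0, "ty": 0, "tz": -0.007, "twist": 0}, {"hand": 1, "tx": 0, "ty": 0, "tz": -0.007, "twist": 0}]}}

```text
clock: 23.48
tool_pos: [0.5625, -0.21, 0.1086]
tcp_rot: [-0.0, 0.145, 0.989, -0.0]
force: [-0.9, -0.2, 3.0]
grip_width: 0.337
finger_force: 70.5
```

```bash
python3 f.py
```

```text
23.78 [ 0.5625 -0.21    0.1086 -0.05    0.0105  3.0258]
```

>>> {"fn": "jog_arm", "kwargs": {"series": [{"hand": 1, "tx": 0, "ty": 0, "tz": -0.03, "twist": 0}, {"hand": 1, "tx": 0, "ty": 0, "tz": -0.03, "twist": 0}, {"hand": 1, "tx": -0.0306, "ty": 0.1163, "tz": -0.03, "twist": 0}, {"hand": 1, "tx": -0.0306, "ty": 0.1163, "tz": -0.03, "twist": 0}, {"hand": 1, "tx": -0.0306, "ty": 0.1163, "tz": -0.03, "twist": 0}, {"hand": 1, "tx": -0.0306, "ty": 0.1163, "tz": -0.03, "twist": 0}, {"hand": 1, "tx": -0.0306, "ty": 0.1163, "tz": -0.016, "twist": 0}, {"hand": 1, "tx": -0.0306, "ty": 0.1163, "tz": -0.006, "twist": 0}, {"hand": 1, "tx": -0.0306, "ty": 0.1163, "tz": -0.003, "twist": 0}, {"hand": 1, "tx": -0.0306, "ty": 0.1163, "tz": -0.003, "twist": 0}, {"hand": 1, "tx": -0.0306, "ty": 0.1163, "tz": -0.0015, "twist": 0}, {"hand": 1, "tx": -0.0306, "ty": 0.1163, "tz": 0, "twist": 0}, {"hand": 1, "tx": -0.0306, "ty": 0.1163, "tz": 0, "twist": 0}, {"hand": 1, "tx": -0.0306, "ty": 0.1163, "tz": 0, "twist": 0}]}}

```text
clock: 24.95
tool_pos: [0.5815, -0.1794, 0.1092]
tcp_rot: [0.0, 0.145, 0.989, -0.0]
force: [-1.3, -0.1, 1.7]
grip_width: 0.336
finger_force: 70.6
```

```bash
python3 f.py
```

```text
25.25 [ 0.5815 -0.1794  0.1091 -1.7822 -0.7089  2.4574]
```

>>> {"fn": "jog_arm", "kwargs": {"series": [{"hand": 1, "tx": 0, "ty": 0, "tz": -0.03, "twist": 0}, {"hand": 1, "tx": 0, "ty": 0, "tz": -0.03, "twist": 0}, {"hand": 1, "tx": 0.0306, "ty": -0.1163, "tz": -0.03, "twist": 0}, {"hand": 1, "tx": 0.0306, "ty": -0.1163, "tz": -0.03, "twist": 0}, {"hand": 1, "tx": 0.0306, "ty": -0.1163, "tz": -0.03, "twist": 0}, {"hand": 1, "tx": 0.0306, "ty": -0.1163, "tz": -0.03, "twist": 0}, {"hand": 1, "tx": 0.0306, "ty": -0.1163, "tz": -0.016, "twist": 0}, {"hand": 1, "tx": 0.0306, "ty": -0.1163, "tz": -0.006, "twist": 0}, {"hand": 1, "tx": 0.0306, "ty": -0.1163, "tz": -0.003, "twist": 0}, {"hand": 1, "tx": 0.0306, "ty": -0.1163, "tz": -0.003, "twist": 0}, {"hand": 1, "tx": 0.0306, "ty": -0.1163, "tz": -0.0015, "twist": 0}, {"hand": 1, "tx": 0.0306, "ty": -0.1163, "tz": 0, "twist": 0}, {"hand": 1, "tx": 0.0306, "ty": -0.1163, "tz": 0, "twist": 0}, {"hand": 1, "tx": 0.0306, "ty": -0.1163, "tz": 0, "twist": 0}]}}

```text
clock: 26.42
tool_pos: [0.5627, -0.2099, 0.1088]
tcp_rot: [0.0, 0.145, 0.989, -0.0]
force: [1.2, 0.4, -1.1]
grip_width: 0.334
finger_force: 70.4
```

```bash
python3 f.py
```

```text
26.72 [ 0.5627 -0.21    0.1088  0.0394 -0.1965 -1.2295]
```

>>> {"fn": "jog_arm", "kwargs": {"series": [{"hand": 1, "tx": 0, "ty": 0, "tz": 0.001, "twist": 0}, {"hand": 1, "tx": 0, "ty": 0, "tz": 0.001, "twist": 0}, {"hand": 1, "tx": 0, "ty": 0, "tz": 0.001, "twist": 0}, {"hand": 1, "tx": 0, "ty": 0, "tz": 0.001, "twist": 0}]}}

```text
clock: 27.05
tool_pos: [0.5628, -0.21, 0.1086]
tcp_rot: [0.0, 0.145, 0.989, -0.0]
force: [0.3, -0.4, -0.6]
grip_width: 0.335
finger_force: 70.4
```

```bash
python3 f.py
```

```text
27.35 [ 0.5628 -0.21    0.1087 -0.1831 -0.0221  0.0908]
```

>>> {"fn": "jog_arm", "kwargs": {"series": [{"hand": 1, "tx": 0, "ty": 0, "tz": 0.001, "twist": 0}, {"hand": 1, "tx": 0, "ty": 0, "tz": 0.001, "twist": 0}, {"hand": 1, "tx": 0, "ty": 0, "tz": 0.001, "twist": 0}, {"hand": 1, "tx": 0, "ty": 0, "tz": 0.001, "twist": 0}]}}

```text
clock: 27.68
tool_pos: [0.5629, -0.2101, 0.1086]
tcp_rot: [0.0, 0.145, 0.989, -0.0]
force: [-1.1, 0.4, 3.6]
grip_width: 0.336
finger_force: 70.5
```

```bash
python3 f.py
```

```text
27.98 [ 0.5629 -0.2101  0.1086 -0.8584  0.1868  3.6844]
```

>>> {"fn": "jog_arm", "kwargs": {"series": [{"hand": 1, "tx": 0, "ty": 0, "tz": -0.03, "twist": 0}, {"hand": 1, "tx": 0, "ty": 0, "tz": -0.03, "twist": 0}, {"hand": 1, "tx": 0.129, "ty": 0.034, "tz": -0.03, "twist": 0}, {"hand": 1, "tx": 0.129, "ty": 0.034, "tz": -0.03, "twist": 0}, {"hand": 1, "tx": 0.129, "ty": 0.034, "tz": -0.03, "twist": 0}, {"hand": 1, "tx": 0.129, "ty": 0.034, "tz": -0.03, "twist": 0}, {"hand": 1, "tx": 0.129, "ty": 0.034, "tz": -0.018, "twist": 0}, {"hand": 1, "tx": 0.129, "ty": 0.034, "tz": -0.008, "twist": 0}, {"hand": 1, "tx": 0.129, "ty": 0.034, "tz": -0.005, "twist": 0}, {"hand": 1, "tx": 0.129, "ty": 0.034, "tz": -0.005, "twist": 0}, {"hand": 1, "tx": 0.129, "ty": 0.034, "tz": -0.0035, "twist": 0}, {"hand": 1, "tx": 0.129, "ty": 0.034, "tz": -0.002, "twist": 0}, {"hand": 1, "tx": 0.129, "ty": 0.034, "tz": -0.002, "twist": 0}, {"hand": 1, "tx": 0.129, "ty": 0.034, "tz": -0.002, "twist": 0}]}}

```text
clock: 29.15
tool_pos: [0.5288, -0.1893, 0.1092]
tcp_rot: [0.0, 0.145, 0.989, -0.0]
force: [-0.2, 0.4, 0.3]
grip_width: 0.336
finger_force: 70.3
```

```bash
python3 f.py
```

```text
29.45 [ 0.5288 -0.1892  0.1092 -0.2172 -0.23    0.804 ]
```

>>> {"fn": "jog_arm", "kwargs": {"series": [{"hand": 1, "tx": 0, "ty": 0, "tz": -0.1, "twist": 0}, {"hand": 1, "tx": 0, "ty": 0, "tz": -0.19, "twist": 0}, {"hand": 1, "tx": 0, "ty": 0.1, "tz": -0.19, "twist": 0}, {"hand": 1, "tx": 0, "ty": 0.2, "tz": -0.19, "twist": 0}, {"hand": 1, "tx": 0, "ty": 0.3, "tz": -0.19, "twist": 0}, {"hand": 1, "tx": 0, "ty": 0.4, "tz": -0.19, "twist": 0}, {"hand": 1, "tx": 0.1, "ty": 0.5, "tz": -0.19, "twist": 0}, {"hand": 1, "tx": 0.2, "ty": 0.6, "tz": -0.19, "twist": 0}, {"hand": 1, "tx": 0.3, "ty": 0.7, "tz": -0.19, "twist": 0}, {"hand": 1, "tx": 0.35, "ty": 0.8, "tz": -0.19, "twist": 0}, {"hand": 1, "tx": 0.4, "ty": 0.9, "tz": -0.19, "twist": 0}, {"hand": 1, "tx": 0.42, "ty": 1, "tz": -0.19, "twist": 0}, {"hand": 1, "tx": 0.42, "ty": 1, "tz": -0.19, "twist": 0}, {"hand": 1, "tx": 0.42, "ty": 1, "tz": -0.19, "twist": 0}, {"hand": 1, "tx": 0.42, "ty": 1, "tz": -0.19, "twist": 0}, {"hand": 1, "tx": 0.42, "ty": 1, "tz": -0.19, "twist": 0}]}}

```text
clock: 30.78
tool_pos: [0.4937, 0.1336, 0.1654]
tcp_rot: [-0.0, 0.145, 0.989, -0.0]
force: [-0.3, 0.6, -1.9]
grip_width: 0.33
finger_force: 70.4
```

```bash
python3 f.py; python3 go.py .510,.187,.165
```

```text
31.08 [ 0.4939  0.1336  0.1656  0.0613 -0.178  -1.412 ]
t 31.08 pos [0.4939 0.1338 0.1657] F [ 0.18 -0.28 -0.72] T [ 0.   -0.01  0.01] w 0.333 ff 70.4 zax [-1.e-04 -0.e+00 -1.e+00]
.510,.187,.165 shares [-0.0003  0.1852  0.0024]
```

>>> {"fn": "jog_arm", "kwargs": {"series": [{"hand": 1, "tx": 0, "ty": 0.1, "tz": 0, "twist": 0}, {"hand": 1, "tx": 0, "ty": 0.185, "tz": 0, "twist": 0}, {"hand": 1, "tx": 0, "ty": 0.185, "tz": 0, "twist": 0}, {"hand": 1, "tx": 0, "ty": 0.185, "tz": 0, "twist": 0}, {"hand": 1, "tx": 0, "ty": 0.185, "tz": 0.05, "twist": 0}, {"hand": 1, "tx": 0, "ty": 0.185, "tz": 0.1, "twist": 0}, {"hand": 1, "tx": 0, "ty": 0.185, "tz": 0.14, "twist": 0}, {"hand": 1, "tx": 0, "ty": 0.185, "tz": 0.16, "twist": 0}, {"hand": 1, "tx": 0, "ty": 0.185, "tz": 0.175, "twist": 0}, {"hand": 1, "tx": 0, "ty": 0.185, "tz": 0.175, "twist": 0}, {"hand": 1, "tx": 0, "ty": 0.185, "tz": 0.175, "twist": 0}]}}

```text
clock: 32.0
tool_pos: [0.51, 0.1875, 0.1136]
tcp_rot: [0.0, 0.145, 0.989, 0.0]
force: [0.7, 0.7, -1.7]
grip_width: 0.338
finger_force: 70.5
```

```bash
python3 f.py; python3 go.py .510,.187,.0775
```

```text
32.3 [ 0.5103  0.1877  0.1141 -0.2893  0.1    -1.544 ]
t 32.3 pos [0.5101 0.1877 0.1139] F [ 0.22  0.31 -1.94] T [ 0.02 -0.1  -0.  ] w 0.332 ff 70.5 zax [ 1.e-03  3.e-04 -1.e+00]
.510,.187,.0775 shares [-0.0002 -0.0026  0.1214]
```

>>> {"fn": "jog_arm", "kwargs": {"series": [{"hand": 1, "tx": 0, "ty": -0.0025, "tz": 0.03, "twist": 0}, {"hand": 1, "tx": 0, "ty": -0.0025, "tz": 0.06, "twist": 0}, {"hand": 1, "tx": 0, "ty": -0.0025, "tz": 0.09, "twist": 0}, {"hand": 1, "tx": 0, "ty": -0.0025, "tz": 0.11, "twist": 0}, {"hand": 1, "tx": 0, "ty": -0.0025, "tz": 0.12, "twist": 0}, {"hand": 1, "tx": 0, "ty": -0.0025, "tz": 0.12, "twist": 0}, {"hand": 1, "tx": 0, "ty": -0.0025, "tz": 0.12, "twist": 0}, {"hand": 1, "tx": 0, "ty": -0.0025, "tz": 0.12, "twist": 0}]}}

```text
clock: 32.97
tool_pos: [0.5095, 0.1869, 0.0769]
tcp_rot: [-0.0, 0.145, 0.989, -0.0]
force: [-0.3, 0.5, -1.7]
grip_width: 0.335
finger_force: 70.6
```

```bash
python3 f.py
```

```text
33.27 [ 0.5095  0.1869  0.0771  0.0648  0.2082 -1.4075]
```

>>> {"fn": "jog_arm", "kwargs": {"series": [{"hand": 1, "tx": 0, "ty": 0, "tz": 0.003, "twist": 0}, {"hand": 1, "tx": 0, "ty": 0, "tz": 0.003, "twist": 0}, {"hand": 1, "tx": 0, "ty": 0, "tz": 0.003, "twist": 0}]}}

```text
clock: 33.52
tool_pos: [0.5097, 0.187, 0.0765]
tcp_rot: [0.0, 0.145, 0.989, 0.0]
force: [-0.1, 0.9, -0.5]
grip_width: 0.334
finger_force: 70.6
```

```bash
python3 f.py
```

```text
33.82 [ 0.5097  0.1869  0.0765  0.0252  0.3509 -0.8328]
```

Just touching the stand. Opening gently, then raising.

>>> {"fn": "jog_arm", "kwargs": {"series": [{"hand": 0.6, "tx": 0, "ty": 0, "tz": 0, "twist": 0}, {"hand": 0.55, "tx": 0, "ty": 0, "tz": 0, "twist": 0}, {"hand": 0.5, "tx": 0, "ty": 0, "tz": 0, "twist": 0}, {"hand": 0.3, "tx": 0, "ty": 0, "tz": 0, "twist": 0}, {"hand": 0, "tx": 0, "ty": 0, "tz": 0, "twist": 0}, {"hand": 0, "tx": 0, "ty": 0, "tz": 0, "twist": 0}, {"hand": 0, "tx": 0, "ty": 0, "tz": 0, "twist": 0}, {"hand": 0, "tx": 0, "ty": 0, "tz": 0, "twist": 0}, {"hand": 0, "tx": 0, "ty": 0, "tz": 0, "twist": 0}, {"hand": 0, "tx": 0, "ty": 0, "tz": 0, "twist": 0}, {"hand": 0, "tx": 0, "ty": 0, "tz": -0.1, "twist": 0}, {"hand": 0, "tx": 0, "ty": 0, "tz": -0.2, "twist": 0}, {"hand": 0, "tx": 0, "ty": 0, "tz": -0.3, "twist": 0}, {"hand": 0, "tx": 0, "ty": 0, "tz": -0.4, "twist": 0}, {"hand": 0, "tx": 0, "ty": 0, "tz": -0.5, "twist": 0}, {"hand": 0, "tx": 0, "ty": 0, "tz": -0.5, "twist": 0}, {"hand": 0, "tx": 0, "ty": 0, "tz": -0.5, "twist": 0}, {"hand": 0, "tx": 0, "ty": 0, "tz": -0.5, "twist": 0}]}}

```text
clock: 35.32
tool_pos: [0.5092, 0.1868, 0.2257]
tcp_rot: [-0.0, 0.145, 0.989, -0.0]
force: [0.1, -0.3, -0.1]
grip_width: 1.0
finger_force: 0.0
```

```bash
python3 f.py; python3 - <<'E'
from h import *
c=arm.camera('scene')['image']; save(np.hstack([cv2.resize(c[80:200,260:380],(400,400),interpolation=cv2.INTER_CUBIC),cv2.resize(c[190:270,145:235],(400,400),interpolation=cv2.INTER_CUBIC)]),'end.png')
E
```

```text
35.62 [ 0.5087  0.1867  0.2245 -0.3345 -0.1761 -0.224 ]
```

View pics/end.png

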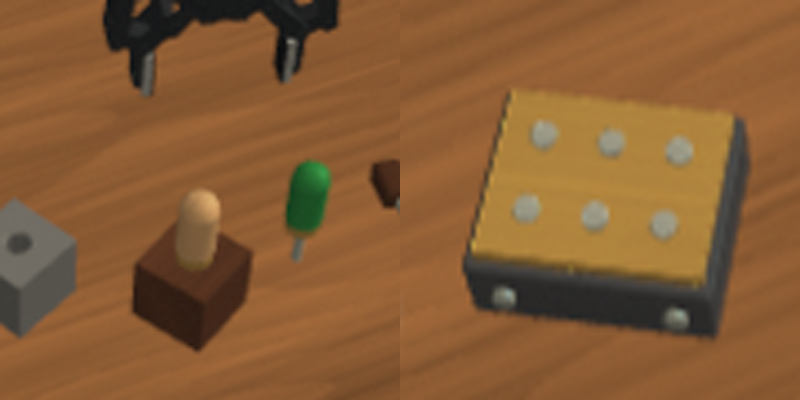

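The pusher is upright and seated in the dark stand (left crop, (195,235)), and the rivets look even (right crop). The gripper is clear, so I am handing in.

```bash
python3 -c "
from station import arm
print(arm.close_job())"
```

```text
the job is handed in; nothing more can be done
None
```

The proud rivet (block x +20, y -36) is pressed down, but I overshot slightly: by my last touch it sits about 0.4–0.5 mm below its neighbours. I found it about 3.3 mm high by feeling it against one neighbour, touched only two of the five sound rivets (lightly, both still level), and put the pusher back upright and seated; the job is handed in.

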